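# Load the viewing rack in reverse order

## Robot

A 6-joint arm with a two-finger parallel gripper is mounted at the origin on the work surface. World frame = base frame: x ahead of the robot, y to its left, z up, the work surface at z = 0. Lengths are in m, angles in rad, forces in N, time in s.
With the tool pointing down it reaches from about 0.275 to 0.75 m from the base axis. Payload 10.2 kg.
Tool frame: the origin (TCP) lies midway between the tips of the shut fingers; the grasp point (between the pads) lies 19 mm behind it; x points along the fingers, y is the direction in which the jaws open and shut, and the axes are right-handed (so a half turn about x gives the same grasp; the last joint's range is limited). The gripper opens to 85 mm and grips with 20 to 120 N. Pads are 22 mm wide; open, the fingers measure 114 mm over their backs; the gripper's body (76 mm by 85 mm) begins 54 mm behind the grasp point. The pads swing forward as they close: fully open they stand 13 mm farther back than shut.
Start: joints at [1.032, 0.313, 1.498, -0, 1.331, -0.223], TCP at [0.163, 0.499, 0.231] pointing down, gripper open.
Joint ranges: [-2.94, 2.94], [-0.97, 2.17], [0.19, 2.56], [-1.23, 4.37], [0.02, 3.11], [-2.88, 2.88]. Speed limits (rad/s): [2.39, 2.39, 3.01, 3.14, 3.14, 3.14].

## Interface

Orientations are given as a 3x3 rotation matrix whose columns are the frame's x, y, z axes.
In Python, from bench import r gives the robot as it stands.
- The arm moves only by the tool servo_tool, never from a script. Its arguments are lists of equal length, an entry for each row: "linear": the shift along the tool's x, y, z in cm, a list of three; "turn": the turn, a rotation vector about the tool's x, y, z in degrees, a list of three; "grip": the finger opening in cm, from 0 to 8.54. A call has 1 to 20 rows; each row shifts and turns the commanded pose from where the row before left it, along the tool's axes as they then stand; what a row does not reach is not made up. A row lasts 1/8 s, in which the tool goes at most 62.5 mm and 10.7 degrees, less where a joint would pass 70% of its speed; a pose out of reach is approached as far as the arm can. A call is refused whole if a number of a shift passes 6.25 or a number of a turn 10.7, either way. A call with a gripper value outside its range is refused whole. The fingers move at their own pace and stop on an object; the grip force is fixed at half the most. Time passes only in rows, so rows that do not move let the fingers close. It gives the time, the measured TCP pose, the force and the opening at its end, in the units of the state.
- r.sense(): the state, without advancing time (a new reading comes with each control period).
- r.snapshot(name): name is "side" or "top"; returns a dict with "frame" (480x640x3 uint8, blue, green, red), "z_map" (480x640 float32, m along the optical axis (not along the pixel's ray), 0 where there is no reading), "K" (3x3 intrinsics, pixels), "xyz" and "attitude" of the camera in the world. Camera axes: x right, y down, z forward; pixel columns grow to the right and rows downward; lengths in m; the calibration is good to about 2 mm. A picture is of the moment at which its call begins.
- r.finish_job(): hands the job in, once; it reports no verdict.
The state is a dict: "time_s": time; "joints": joint angles; "dq": joint speeds; "effort": joint torques, N m; "position": TCP position; "tool_rot": TCP orientation; "force": force on the tool from outside, world axes, zero at the start; "torque": the same for the moment, N m; "finger_gap": opening from 0.0 (shut) to 1.0 (fully open).
Only numpy, scipy, OpenCV 4.12 (cv2) and the standard library are available. Lean on these libraries where they do the work, as an engineer would, in place of code of your own. Each camera call takes 0.05 s, during which the arm holds its last target.

## Task

Move the four specimens from the metal drying rack into the four compartments of the viewing rack, in reverse order: the specimen that stands nearest the drying rack's end post goes into the compartment farthest from the viewing rack's end post, the next one into the compartment beside it, and so on along the row, so that the one farthest from the drying rack's post ends nearest the viewing rack's post. Stand each specimen upright and flat on the floor of its compartment, and let go of it.

Things in the scene. Friction and masses are not known exactly. Their poses are not given: they have to be found in the camera images.
- puck: Mounted specimen: black resin cylinder 32 mm in diameter and 30 mm tall, with a bright metal spot 18 mm across on its top face. 60 g. Origin: centre of its underside, z up. Starts upright in its own seat on the drying rack, underside 15 mm above the bench; grip it from above by its sides, across the row.
- block: Plain square steel block, 28 x 28 mm and 32 mm tall, about 190 g; its x and y axes are normal to its side faces, turned at most 0.25 rad from the rack's. Origin: centre of its underside, z up. Starts upright in its own seat on the drying rack, underside 15 mm above the bench; grip it from above by its sides, across the row.
- hex: Hexagonal steel slug, 30 mm across flats (34.6 mm across corners) and 36 mm tall, about 200 g; its x axis is normal to a pair of flats (the other flats at 60 degree steps), turned at most 0.25 rad from the rack's. Origin: centre of its underside, z up. Starts upright in its own seat on the drying rack, underside 15 mm above the bench; grip it from above by its sides, across the row.
- rod: Slim round steel slug, 24 mm in diameter and 42 mm tall, about 145 g. Origin: centre of its underside, z up. Starts upright in its own seat on the drying rack, underside 15 mm above the bench; grip it from above by its sides, across the row.
- seat_puck: Thin black plastic seat fixed on the drying rack, in which the black resin puck stands at the start: ten-sided, 42 mm across inside. Floor 3 mm thick, lip 6 mm above the rack's top. Origin at the centre of its underside, on the rack's top. It stays put and so still shows where in the row that specimen began.
- seat_block: Thin black plastic seat fixed on the drying rack, in which the square block stands at the start: square, 40 mm inside. Floor 3 mm thick, lip 6 mm above the rack's top. Origin at the centre of its underside, on the rack's top. It stays put and so still shows where in the row that specimen began.
- seat_hex: Thin black plastic seat fixed on the drying rack, in which the hexagonal slug stands at the start: hexagonal, 40 mm across inside. Floor 3 mm thick, lip 6 mm above the rack's top. Origin at the centre of its underside, on the rack's top. It stays put and so still shows where in the row that specimen began.
- seat_rod: Thin black plastic seat fixed on the drying rack, in which the slim round slug stands at the start: eight-sided, 31 mm across inside. Floor 3 mm thick, lip 6 mm above the rack's top. Origin at the centre of its underside, on the rack's top. It stays put and so still shows where in the row that specimen began.
- drying_rack: Aluminium bar 72 x 245 mm, 12 mm thick, fixed to the bench, carrying the row of four seats. Origin: centre of its underside, on the bench; y runs along the row to its end post (black ball knob, 18 mm across, top at 42 mm, at y = +141 mm). Seats at y = +90, +30, -30, -90 mm, x = 0; which seat is where varies. May be turned any way.
- viewing_rack: Grey plastic base 64 x 245 mm with white partitions, fixed to the bench, empty. Origin: centre of its underside, on the bench; y runs along the row to its end post (black ball knob, 18 mm across, top at 38 mm, at y = +141 mm). Four open compartments, 56 x 56 mm inside, at y = +90, +30, -30, -90 mm, x = 0; floor 8 mm, tops of the 4 mm walls 14 mm above the bench. May be turned any way.
Things that resemble listed ones, but are neither listed nor needed, are in the scene too. Leave any green look-alike of the hex alone.

How it is judged:
By the outcome, as a careful person would: the job done as asked, in the order asked, and still so for the second after the job is handed in, with the robot touching nothing.
It also fails if it takes over 118 s, if anything falls off the work surface, if the arm or the gripper's body presses on something with over 40 N, if the wrist force passes 120 N, or if a joint passes its speed limit or range.

## Working session

There is one attempt and no reset: what is moved stays moved. The work goes in short steps, Python scripts to look and compute and a tool call to move; the robot and the scene stay as the last step left them, time stands still between calls to the robot, and variables do not carry over. Pictures are saved under pics/ and viewed, and the job is handed in when it is done.

Besides the shell and the picture viewer there is one more tool, called after "Request:" as name(argument=value, ...), one argument or row to a line, values as JSON. servo_tool: Moves the arm, as the interface text tells. Its arguments: {"type":"object","properties":{"linear":{"type":"array","items":{"type":"array","items":{"type":"number"}}},"turn":{"type":"array","items":{"type":"array","items":{"type":"number"}}},"grip":{"type":"array","items":{"type":"number"}}},"required":["linear","turn","grip"]}

```bash
ls; mkdir -p pics; python3 - <<'E'
from bench import r
import cv2,numpy as np
s=r.sense(); print(s['time_s'],s['position'],s['tool_rot'],s['finger_gap'])
for n in('top','side'):
    d=r.snapshot(n); cv2.imwrite(f'pics/{n}0.png',d['frame']); print(n,d['K'],d['xyz'],d['attitude'])
    np.savez(f'{n}0.npz',**d)
E
```

```text
pics
0.0 [0.16291191 0.49879533 0.23071959] [[-6.93033328e-04  3.10590874e-01  9.50543438e-01]
 [-1.16552962e-03  9.50542770e-01 -3.10591506e-01]
 [-9.99999081e-01 -1.32313679e-03 -2.96754956e-04]] 1.0003036574211375
top [[434.04095662   0.         317.96801747]
 [  0.         434.04095662 237.65856036]
 [  0.           0.           1.        ]] [4.29423706e-01 8.39852015e-04 1.02672266e+00] [[-0.01010523 -0.98957976  0.14363069]
 [-0.99948117  0.01438878  0.02881603]
 [-0.03058243 -0.14326498 -0.98921174]]
side [[579.68321969   0.         316.89664618]
 [  0.         579.68321969 236.22188165]
 [  0.           0.           1.        ]] [0.08169987 0.78716761 0.70711988] [[-0.85706895 -0.27858087  0.43338841]
 [-0.51458655  0.5039784  -0.69369046]
 [-0.0251695  -0.8175564  -0.57529821]]
```

View pics/top0.png

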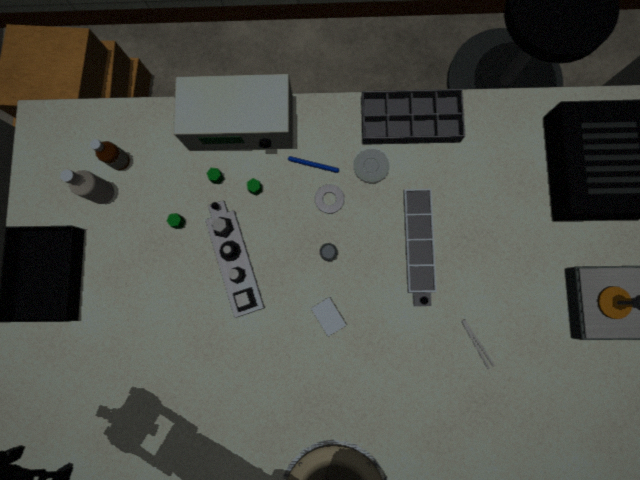

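View pics/side0.png

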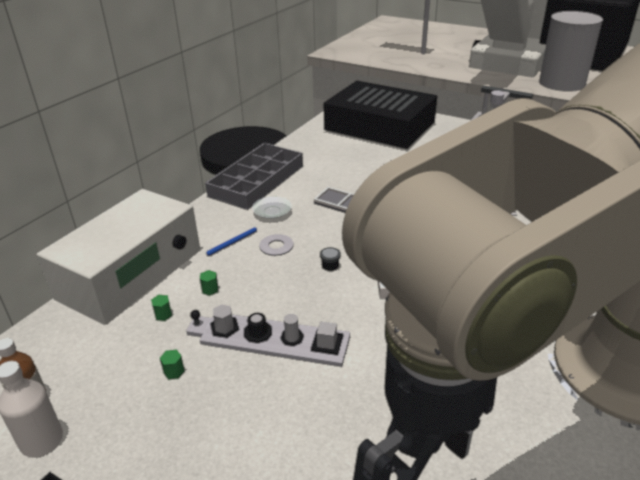

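Top view: the drying rack's post is at (214,206), followed by hex (222,226), puck (230,250), rod (238,273) and block (245,299). The viewing rack runs from (418,200) to its post at (423,299). The cylinder at (328,252) and the green hexes are decoys. Next I'll measure positions.

```bash
cat > h.py <<'E'
import numpy as np,cv2
def cloud(d):
    K=d['K'];z=d['z_map'];v,u=np.mgrid[:480,:640]
    p=np.stack([(u-K[0,2])/K[0,0]*z,(v-K[1,2])/K[1,1]*z,z],-1)
    return p@d['attitude'].T+d['xyz']
def pix2w(d,uv,h):
    uv=np.atleast_2d(uv);K=d['K']
    ray=np.c_[(uv[:,0]-K[0,2])/K[0,0],(uv[:,1]-K[1,2])/K[1,1],np.ones(len(uv))]@d['attitude'].T
    return d['xyz']+ray*((h-d['xyz'][2])/ray[:,2])[:,None]
def w2pix(d,p):
    c=(np.atleast_2d(p)-d['xyz'])@d['attitude'];K=d['K']
    return np.c_[c[:,0]/c[:,2]*K[0,0]+K[0,2],c[:,1]/c[:,2]*K[1,1]+K[1,2]]
E
python3 - <<'E'
from h import *
d=np.load('top0.npz');f=d['frame']
a=cv2.resize(f[190:330,190:280],None,fx=4.2,fy=4.2,interpolation=cv2.INTER_CUBIC)
b=cv2.resize(f[180:320,380:460],None,fx=4.2,fy=4.2,interpolation=cv2.INTER_CUBIC)
o=np.hstack([a,b]);cv2.imwrite('pics/crop1.png',np.clip(o*1.5,0,255))
s=np.load('side0.npz');cv2.imwrite('pics/crop2.png',np.clip(1.5*cv2.resize(s['frame'][290:370,180:360],None,fx=4.4,fy=4.4,interpolation=cv2.INTER_CUBIC),0,255))
P=cloud(d)
def st(n,m):
    q=P[m];print(n,len(q),q.mean(0).round(4),q.min(0).round(4),q.max(0).round(4))
box=np.zeros((480,640),bool);box[195:325,195:275]=1
z=P[...,2]
b0=box&(z>.006)
n,l,stt,c=cv2.connectedComponentsWithStats(b0.astype(np.uint8))
print(stt)
for lo,hi in((.008,.015),(.030,.06)):
    m=box&(z>lo)&(z<hi);n,l,stt,c=cv2.connectedComponentsWithStats(m.astype(np.uint8))
    for i in range(1,n):
        if stt[i,4]>15: st((lo,c[i].round(1)),l==i)
E
```

```text
[[     0      0    640    480 303800]
 [   205    200     59    118   3381]
 [   265    219      1      1      1]
 [   196    221      1      1      1]
 [   266    227      1      1      1]
 [   195    231      1      1      1]
 [   273    238      1      1      1]
 [   211    254      1      1      1]
 [   200    262      1      1      1]
 [   267    262      1      1      1]
 [   263    267      1      1      1]
 [   212    274      2      1      2]
 [   203    284      1      1      1]
 [   221    306      1      1      1]
 [   195    312      1      1      1]
 [   220    316      1      1      1]
 [   225    319      1      1      1]
 [   254    321      1      1      1]
 [   203    322      1      1      1]
 [   272    322      1      1      1]]
(0.008, array([232.9, 259.4])) 1994 [0.5287 0.2322 0.0117] [0.3938 0.1599 0.008 ] [0.6715 0.3014 0.015 ]
(0.008, array([249.5, 293.9])) 21 [0.4466 0.191  0.0138] [0.4325 0.1849 0.0117] [0.4579 0.2017 0.015 ]
(0.03, array([214., 205.])) 45 [0.6538 0.2726 0.0387] [0.646  0.2657 0.0332] [0.662  0.2803 0.0436]
(0.03, array([219.2, 224.7])) 180 [0.6048 0.2567 0.0486] [0.5894 0.2417 0.0302] [0.6222 0.274  0.0563]
(0.03, array([226.9, 249.2])) 163 [0.5483 0.2387 0.0441] [0.5335 0.2247 0.0302] [0.5628 0.2552 0.0495]
(0.03, array([234. , 273.9])) 108 [0.4912 0.2194 0.0525] [0.4804 0.2096 0.0303] [0.5031 0.2322 0.0598]
(0.03, array([241.9, 299. ])) 176 [0.4348 0.2021 0.0458] [0.4192 0.1863 0.03  ] [0.4505 0.2203 0.0512][ WARN:0@0.104] global loadsave.cpp:1063 imwrite_ Unsupported depth image for selected encoder is fallbacked to CV_8U.
```

View pics/crop1.png

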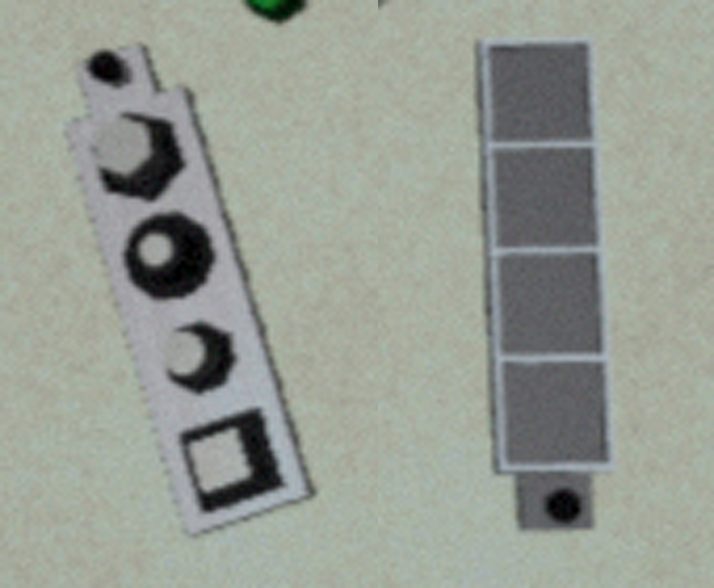

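View pics/crop2.png

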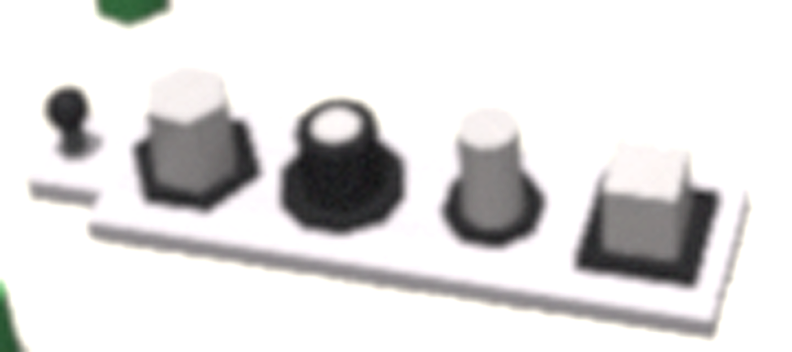

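```bash
cat >> h.py <<'E'
def fitrack(P,box,lo,hi):
    z=P[...,2];m=box&(z>lo)&(z<hi)
    m=cv2.morphologyEx(m.astype(np.uint8),cv2.MORPH_OPEN,np.ones((2,2)))
    n,l,s,c=cv2.connectedComponentsWithStats(m);i=1+np.argmax(s[1:,4])
    return P[l==i]
E
python3 - <<'E'
from h import *
top=np.load('top0.npz');side=np.load('side0.npz')
# rack corners from crop (x/4.2+190 , y/4.2+190), top face z .012
def cc(L,ox,oy): return np.array(L)/4.2-0.5*(1-1/4.2)+[ox,oy]
dr=pix2w(top,cc([[67,123],[186,88],[313,492],[193,534]],190,190),.012)
print('dry corners',dr[:,:2].round(4).tolist(),[np.linalg.norm(dr[i]-dr[(i+1)%4]).round(4) for i in range(4)])
c=dr.mean(0);y=(dr[0]+dr[1]-dr[2]-dr[3]);print('center',c.round(4),'yaw of y',np.degrees(np.arctan2(y[1],y[0])))
vr=pix2w(top,cc([[478-378,40],[590-378,40],[613-378,468],[498-378,471]],380,180),.014)
print('view corners',vr[:,:2].round(4).tolist(),[np.linalg.norm(vr[i]-vr[(i+1)%4]).round(4) for i in range(4)])
v=vr.mean(0);y=(vr[2]+vr[3]-vr[0]-vr[1]);print('center',v.round(4),'yaw',np.degrees(np.arctan2(y[1],y[0])))
y/=np.linalg.norm(y)
for k in(-90,-30,30,90): print(k,(v+y*k/1000)[:2].round(4))
# post
# specimens
A=dict(hex=(.6048,.2567,.051,36),puck=(.5483,.2387,.045,32),rod=(.4912,.2194,.057,24),block=(.4348,.2021,.047,28))
for nm,d in(('top',top),('side',side)):
    P=cloud(d)
    for k,(x,yy,h,w) in A.items():
        m=(np.hypot(P[...,0]-x,P[...,1]-yy)<.026)&(abs(P[...,2]-h)<.005)
        m=cv2.morphologyEx(m.astype(np.uint8),cv2.MORPH_OPEN,np.ones((2,2)))>0
        vv,uu=np.nonzero(m)
        q=pix2w(d,np.c_[uu,vv],h)[:,:2]   # project on known top plane
        R=cv2.minAreaRect((q*1000).astype(np.float32))
        (cx,cy),rad=cv2.minEnclosingCircle((q*1000).astype(np.float32))
        print(nm,k,len(q),'mean',q.mean(0).round(4),'rect',np.round(R[0],1),np.round(R[1],1),round(R[2],1),'circ',round(cx,1),round(cy,1),round(rad,1),'z',np.median(P[m][:,2]).round(4))
E
```

```text
dry corners [[0.6261, 0.2995], [0.6454, 0.2315], [0.4167, 0.1569], [0.3944, 0.2232]] [np.float64(0.0707), np.float64(0.2406), np.float64(0.0699), np.float64(0.2439)]
center [0.5206 0.2278 0.012 ] yaw of y 18.157901246232818
view corners [[0.6903, -0.1745], [0.6892, -0.2376], [0.4485, -0.2388], [0.4476, -0.1762]] [np.float64(0.0631), np.float64(0.2406), np.float64(0.0626), np.float64(0.2427)]
center [ 0.5689 -0.2068  0.014 ] yaw -179.66130877792514
-90 [ 0.6589 -0.2063]
-30 [ 0.5989 -0.2066]
30 [ 0.5389 -0.207 ]
90 [ 0.4789 -0.2073]
top hex 149 mean [0.6033 0.2557] rect [602.7 255.4] [30.7 30.1] 1.2 circ 603.7 255.4 16.8 z 0.0501
top puck 148 mean [0.5465 0.2373] rect [546.4 237.2] [30.2 27.7] 89.2 circ 546.4 237.2 15.9 z 0.0447
top rod 83 mean [0.4894 0.2191] rect [489.5 219.5] [20.5 20.2] 89.3 circ 489.4 219.4 11.5 z 0.0563
top block 158 mean [0.4326 0.201 ] rect [432.5 200.8] [27.7 28.1] 17.7 circ 432.6 201.6 18.3 z 0.0465
side hex 219 mean [0.6    0.2621] rect [599.7 262.4] [28.4 35.3] 37.9 circ 600.2 262.5 17.9 z 0.0495
side puck 213 mean [0.5432 0.244 ] rect [543.1 243.5] [29.7 31.7] 36.5 circ 542.9 243.8 17.5 z 0.0435
side rod 137 mean [0.4866 0.2261] rect [486.4 226.5] [22.7 25.7] 32.5 circ 486.5 226.7 13.4 z 0.0554
side block 236 mean [0.4297 0.2076] rect [429.9 207.7] [28.3 30.4] 19.3 circ 429.4 207.5 19.1 z 0.0453
```

```bash
python3 - <<'E'
from h import *
from scipy.optimize import differential_evolution as DE
side=np.load('side0.npz');top=np.load('top0.npz')
def fit(d,name,c0,h0,h1,poly,per):
    # silhouette fit: depth-above-threshold region
    P=cloud(d); z=P[...,2]
    m=(np.hypot(P[...,0]-c0[0],P[...,1]-c0[1])<.035)&(z>.024)&(z<.07)
    m=cv2.morphologyEx(m.astype(np.uint8),cv2.MORPH_OPEN,np.ones((2,2)))
    n,l,s,cc=cv2.connectedComponentsWithStats(m);m=(l==1+np.argmax(s[1:,4])).astype(np.uint8)
    ys,xs=np.nonzero(m);x0,y0,x1,y1=xs.min()-5,ys.min()-5,xs.max()+6,ys.max()+6
    F=8;M=cv2.resize(m[y0:y1,x0:x1],None,fx=F,fy=F,interpolation=cv2.INTER_NEAREST)
    def cost(p):
        a=poly+p[2];
        pts=np.concatenate([[[p[0]+R*np.cos(t),p[1]+R*np.sin(t),hh] for t,R in zip(a,rad)] for hh in(.024,h1)])
        uv=w2pix(d,pts);uv=((uv-[x0,y0]+.5)*F).astype(np.float32)
        I=np.zeros_like(M);cv2.fillConvexPoly(I,cv2.convexHull(uv).astype(np.int32),1)
        return 1-(I&M).sum()/(I|M).sum()
    b=[(c0[0]-.012,c0[0]+.012),(c0[1]-.012,c0[1]+.012),per]
    s=DE(cost,b,seed=1,maxiter=60,popsize=12)
    print(name,s.x[:2].round(4),np.degrees(s.x[2]).round(1),round(1-s.fun,3))
r18=np.radians(18.16)
circ=np.arange(24)*2*np.pi/24
for nm,d in(('top',top),('side',side)):
    rad=[.0173]*6;fit(d,nm+' hex',(.6045,.2557),0,.051,np.radians(30+60*np.arange(6)),(r18-.3,r18+.3))
    rad=[.0198]*4;fit(d,nm+' block',(.434,.2005),0,.047,np.radians(45+90*np.arange(4)),(r18-.3,r18+.3))
    rad=[.016]*24;fit(d,nm+' puck',(.548,.2373),0,.045,circ,(0,.01))
    rad=[.012]*24;fit(d,nm+' rod',(.491,.219),0,.057,circ,(0,.01))
E
```

```text
top hex [0.604  0.2563] 35.1 0.93
top block [0.4325 0.201 ] 17.3 0.931
top puck [0.5468 0.2379] 0.3 0.927
top rod [0.4894 0.2193] 0.3 0.912
side hex [0.6026 0.2596] 35.2 0.92
side block [0.4307 0.2054] 19.4 0.909
side puck [0.5452 0.2418] 0.3 0.901
side rod [0.4882 0.224 ] 0.3 0.911
```

```bash
python3 - <<'E'
from h import *
for nm in('top','side'):
    d=np.load(nm+'0.npz');P=cloud(d);z=P[...,2];best=[]
    m=(np.hypot(P[...,0]-.604,P[...,1]-.2575)<.035)&(z>.024)&(z<.07)
    m=cv2.morphologyEx(m.astype(np.uint8),cv2.MORPH_OPEN,np.ones((2,2)))
    n,l,s,_=cv2.connectedComponentsWithStats(m);m=(l==1+np.argmax(s[1:,4])).astype(np.uint8)
    F=8;M=cv2.resize(m,None,fx=F,fy=F,interpolation=cv2.INTER_NEAREST)
    c0=dict(top=(.604,.2563),side=(.6026,.2596))[nm]
    for a in range(18,78,4):
        b=0
        for dx in np.arange(-2,2.1,.5):
            for dy in np.arange(-2,2.1,.5):
                t=np.radians(a+30+60*np.arange(6))
                pts=np.concatenate([np.c_[c0[0]+dx/1e3+.0173*np.cos(t),c0[1]+dy/1e3+.0173*np.sin(t),0*t+hh] for hh in(.024,.051)])
                uv=((w2pix(d,pts)+.5)*F).astype(np.float32)
                I=np.zeros_like(M);cv2.fillConvexPoly(I,cv2.convexHull(uv).astype(np.int32),1)
                b=max(b,(I&M).sum()/(I|M).sum())
        best.append((a,round(float(b),3)))
    print(nm,best)
s=np.load('side0.npz')['frame'];t=np.load('top0.npz')['frame']
a=cv2.resize(s[300:345,205:250],(400,400),interpolation=cv2.INTER_CUBIC)
b=cv2.resize(t[210:240,205:235],(400,400),interpolation=cv2.INTER_CUBIC)
cv2.imwrite('pics/hex.png',np.hstack([a,b]))
E
```

```text
top [(18, 0.89), (22, 0.893), (26, 0.903), (30, 0.917), (34, 0.927), (38, 0.929), (42, 0.929), (46, 0.927), (50, 0.918), (54, 0.908), (58, 0.899), (62, 0.892), (66, 0.886), (70, 0.886), (74, 0.886)]
side [(18, 0.868), (22, 0.876), (26, 0.887), (30, 0.899), (34, 0.912), (38, 0.924), (42, 0.929), (46, 0.918), (50, 0.91), (54, 0.896), (58, 0.885), (62, 0.874), (66, 0.868), (70, 0.866), (74, 0.865)]
```

View pics/hex.png

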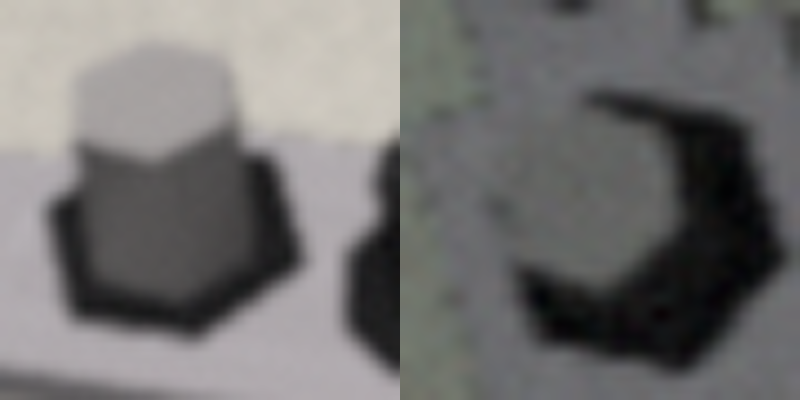

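```bash
cat > plan.py <<'E'
import sys,numpy as np
from bench import r
s=r.sense();R=s['tool_rot'];p=s['position']
x,y,z,yaw=map(float,sys.argv[1:5])
cur=np.degrees(np.arctan2(R[1,1],R[0,1]))
dy=(yaw-cur+90)%180-90
print('t',round(s['time_s'],2),'pos',p.round(4),'yaw',round(cur,1),'gap',round(s['finger_gap']*8.54,2),'F',np.round(s['force'],1),'q',np.round(s['joints'],2))
print('turn about tool x total',round(-dy,1),'tilt',np.round(R[:2,0],4))
d=np.array([x,y,z])-p
def ax(a): a=np.radians(a);return np.c_[[0,0,-1],[np.cos(a),np.sin(a),0],[np.sin(a),-np.cos(a),0]]
print('shift cm if before turn',(ax(cur).T@d*100).round(2),'after turn',(ax(cur+dy).T@d*100).round(2))
E
python3 plan.py .6033 .258 .11 102
```

```text
t 0.1 pos [0.1629 0.4988 0.2308] yaw 71.9 gap 8.55 F [-0.4 -0.4 -1. ] q [ 1.03  0.31  1.5   0.    1.33 -0.22]
turn about tool x total -30.1 tilt [-0.0006 -0.001 ]
shift cm if before turn [12.08 -9.22 49.34] after turn [ 12.08 -32.71  38.07]
```

Request:
servo_tool(
  linear=[
    [0,-0.8,4.1],
    [0,-0.8,4.1],
    [0,-0.8,4.1],
    [0,-0.8,4.1],
    [0,-0.8,4.1],
    [0,-0.8,4.1],
    [1,-0.8,4.1],
    [2,-0.8,4.1],
    [2,-0.8,4.1],
    [2,-0.8,4.1],
    [2,-0.8,4.1],
    [2,-0.4,4.1],
    [1,0,0],
    [0,0,0],
    [0,0,0],
    [0,0,0],
  ],
  turn=[
    [0,0,0],
    [0,0,0],
    [0,0,0],
    [0,0,0],
    [0,0,0],
    [0,0,0],
    [0,0,0],
    [0,0,0],
    [0,0,0],
    [0,0,0],
    [0,0,0],
    [0,0,0],
    [-10,0,0],
    [-10,0,0],
    [-10,0,0],
    [0,0,0],
  ],
  grip=[7,7,7,7,7,7,7,7,7,7,7,7,7,7,7,7],
)

```text
time_s: 2.1
position: [0.602, 0.2587, 0.1109]
tool_rot: [[-0.001, -0.205, 0.979], [-0.0, 0.979, 0.205], [-1.0, -0.0, -0.001]]
force: [0.7, -0.2, 0.7]
finger_gap: 0.824
```

```bash
python3 plan.py .6033 .258 .11 102; python3 - <<'E'
from bench import r
import cv2,numpy as np
t=r.snapshot('top');s=r.snapshot('side');np.savez('top1.npz',**t);np.savez('side1.npz',**s)
a=cv2.resize(t['frame'][160:330,160:300],None,fx=3,fy=3);b=cv2.resize(s['frame'][220:390,130:270],None,fx=3,fy=3)
cv2.imwrite('pics/a1.png',np.hstack([a,b[:, :370]]))
E
```

```text
t 2.1 pos [0.602  0.2587 0.1109] yaw 101.8 gap 7.04 F [ 0.7 -0.2  0.7] q [ 0.23  0.7   1.21  0.    1.23 -1.55]
turn about tool x total -0.2 tilt [-0.0008 -0.0002]
shift cm if before turn [ 0.09 -0.1   0.11] after turn [ 0.09 -0.1   0.11]
```

View pics/a1.png

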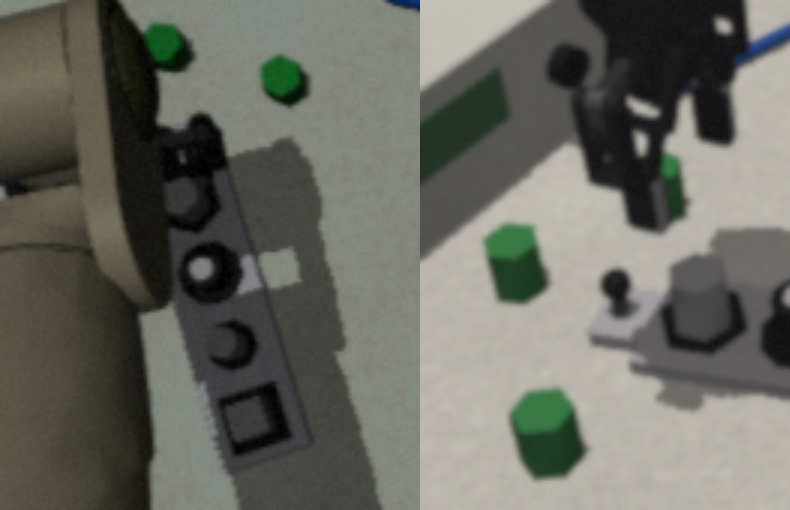

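The side view shows the jaws straddling the hex (right panel, about (700,280)). Descending and gripping.

Request:
servo_tool(
  linear=[
    [2,0,0],
    [2,-0.1,0.1],
    [2,0,0],
    [1.4,0,0],
    [1,0,0],
    [0,0,0],
    [0,0,0],
    [0,0,0],
    [0,0,0],
    [0,0,0],
    [0,0,0],
    [0,0,0],
  ],
  turn=[
    [0,0,0],
    [0,0,0],
    [0,0,0],
    [0,0,0],
    [0,0,0],
    [0,0,0],
    [0,0,0],
    [0,0,0],
    [0,0,0],
    [0,0,0],
    [0,0,0],
    [0,0,0],
  ],
  grip=[7,7,7,7,7,7,2,2,2,2,2,2],
)

```text
time_s: 3.7
position: [0.6039, 0.2581, 0.0282]
tool_rot: [[0.002, -0.206, 0.978], [0.0, 0.978, 0.206], [-1.0, -0.0, 0.002]]
force: [-0.6, -0.1, 5.7]
finger_gap: 0.337
```

Request:
servo_tool(
  linear=[
    [-1,0,0],
    [-2,0,0],
    [-2,0,0],
    [-2,0,0],
    [-2,0,0],
    [0,0,0],
  ],
  turn=[
    [0,0,0],
    [0,0,0],
    [0,0,0],
    [0,0,0],
    [0,0,0],
    [0,0,0],
  ],
  grip=[2,2,2,2,2,2],
)

```text
time_s: 4.45
position: [0.6041, 0.2583, 0.1197]
tool_rot: [[0.004, -0.206, 0.978], [0.001, 0.978, 0.206], [-1.0, 0.0, 0.004]]
force: [0.7, -0.6, -3.5]
finger_gap: 0.334
```

```bash
python3 plan.py .6589 -.2063 .117 90; python3 - <<'E'
from bench import r
import cv2,numpy as np
s=r.snapshot('side')
cv2.imwrite('pics/a2.png',cv2.resize(s['frame'][180:380,130:370],None,fx=3,fy=3))
E
```

```text
t 4.45 pos [0.6041 0.2583 0.1197] yaw 101.9 gap 2.85 F [ 0.7 -0.6 -3.5] q [ 0.23  0.7   1.2   0.    1.24 -1.55]
turn about tool x total 11.9 tilt [0.0037 0.0009]
shift cm if before turn [  0.27 -46.59  -4.23] after turn [  0.27 -46.46   5.48]
```

View pics/a2.png

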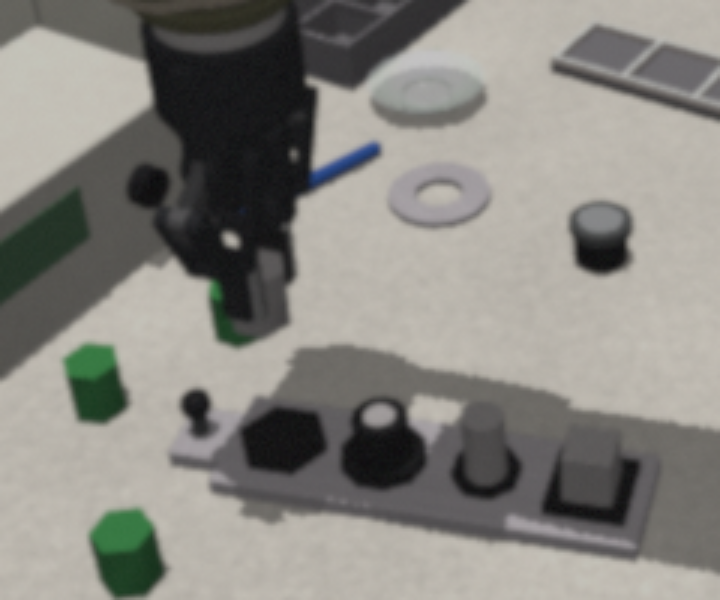

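Request:
servo_tool(
  linear=[
    [0,0,0],
    [0,0,0],
    [0,-4.6,0.54],
    [0,-4.6,0.54],
    [0,-4.6,0.54],
    [0,-4.6,0.54],
    [0,-4.6,0.54],
    [0,-4.6,0.54],
    [0,-4.6,0.54],
    [0,-4.6,0.54],
    [0,-4.6,0.54],
    [0,-4.6,0.54],
    [0,0,0],
    [0,0,0],
  ],
  turn=[
    [6,0,0],
    [6,0,0],
    [0,0,0],
    [0,0,0],
    [0,0,0],
    [0,0,0],
    [0,0,0],
    [0,0,0],
    [0,0,0],
    [0,0,0],
    [0,0,0],
    [0,0,0],
    [0,0,0],
    [0,0,0],
  ],
  grip=[2,2,2,2,2,2,2,2,2,2,2,2,2,2],
)

```text
time_s: 6.25
position: [0.6562, -0.2015, 0.1163]
tool_rot: [[-0.002, 0.002, 1.0], [0.001, 1.0, -0.002], [-1.0, 0.001, -0.002]]
force: [0.4, 0.3, -2.2]
finger_gap: 0.337
```

```bash
python3 plan.py .6585 -.205 .021 90; python3 - <<'E'
from bench import r
import cv2,numpy as np
from h import *
s=r.snapshot('side');np.savez('side2.npz',**s);t=r.snapshot('top')
cv2.imwrite('pics/a3.png',np.hstack([cv2.resize(s['frame'][130:290,280:480],None,fx=2,fy=2),cv2.resize(t['frame'][150:310,340:500],None,fx=2,fy=2)]))
E
```

```text
t 6.25 pos [ 0.6562 -0.2015  0.1163] yaw 89.9 gap 2.87 F [ 0.4  0.3 -2.2] q [-0.47  0.77  1.08  0.    1.3  -2.04]
turn about tool x total -0.1 tilt [-0.0016  0.0012]
shift cm if before turn [ 9.53 -0.35  0.23] after turn [ 9.53 -0.35  0.23]
```

View pics/a3.png

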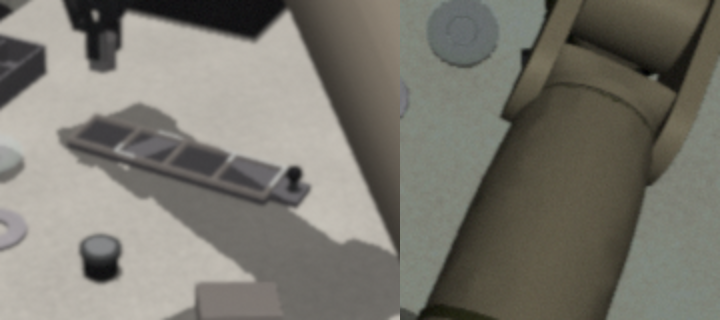

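Side view shows the whole viewing rack; I'll get its pose from this camera too.

```bash
python3 - <<'E'
from h import *
d=np.load('side2.npz')
a=cv2.resize(d['frame'][180:240,305:440],None,fx=5.9,fy=5.9,interpolation=cv2.INTER_CUBIC)
cv2.imwrite('pics/a4.png',a)
# project top-camera estimate of the compartments into side view
v=np.array([.5689,-.2068,.014]);y=np.array([-1,-.0059,0]);x=np.array([-.0059,1,0])
pts=[v+y*k/1e3+x*e/1e3 for k in(-122,-60,0,60,122) for e in(-32,32)]
o=a.copy()
for p in w2pix(d,pts): cv2.circle(o,tuple(int(q) for q in ((p+.5-[305,180])*5.9)),3,(0,0,255),-1)
cv2.imwrite('pics/a5.png',o)
E
```

```text
(no output)
```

View pics/a5.png

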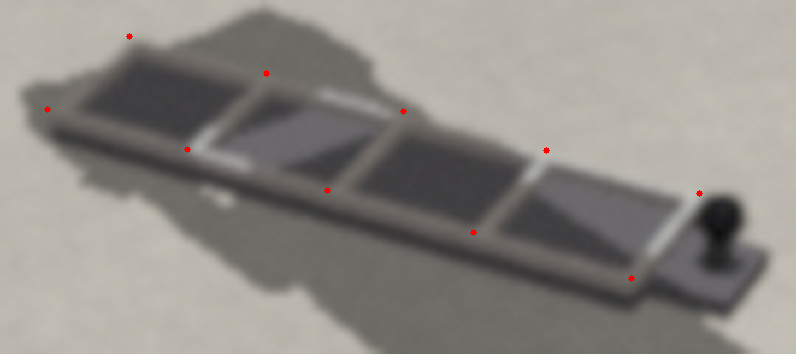

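Request:
servo_tool(
  linear=[
    [2,-0.35,0.2],
    [2,0,0],
    [2,0,0],
    [1.5,0,0],
    [1,0,0],
    [0.5,0,0],
    [0.4,0,0],
    [0,0,0],
  ],
  turn=[
    [0,0,0],
    [0,0,0],
    [0,0,0],
    [0,0,0],
    [0,0,0],
    [0,0,0],
    [0,0,0],
    [0,0,0],
  ],
  grip=[2,2,2,2,2,2,2,2],
)

```text
time_s: 7.35
position: [0.6586, -0.2056, 0.0234]
tool_rot: [[0.0, 0.002, 1.0], [-0.0, 1.0, -0.002], [-1.0, -0.0, 0.0]]
force: [-0.2, 1.1, -3.1]
finger_gap: 0.339
```

```bash
python3 plan.py .6585 -.205 .021 90; python3 - <<'E'
from bench import r
import cv2,numpy as np
s=r.snapshot('side')
cv2.imwrite('pics/a6.png',cv2.resize(s['frame'][150:250,280:440],None,fx=4.5,fy=4.5))
E
```

```text
t 7.35 pos [ 0.6586 -0.2056  0.0234] yaw 89.9 gap 2.9 F [-0.2  1.1 -3.1] q [-0.47  0.87  1.13 -0.    1.13 -2.04]
turn about tool x total -0.1 tilt [ 0.0002 -0.0001]
shift cm if before turn [ 0.24  0.06 -0.02] after turn [ 0.24  0.06 -0.01]
```

View pics/a6.png

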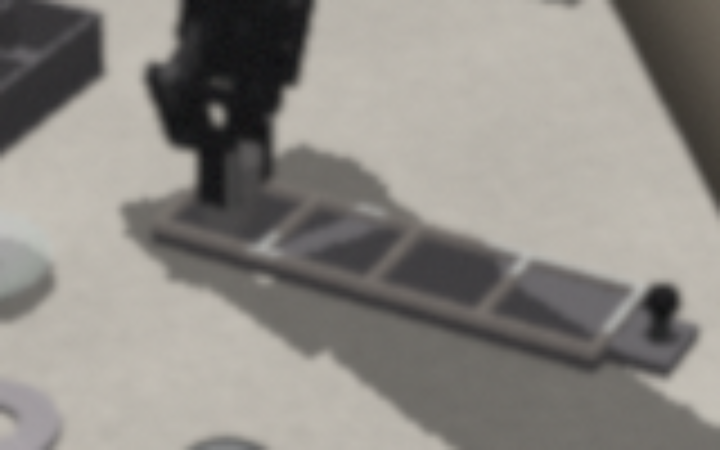

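Request:
servo_tool(
  linear=[
    [0.1,0,0],
    [0.1,0,0],
    [0,0,0],
  ],
  turn=[
    [0,0,0],
    [0,0,0],
    [0,0,0],
  ],
  grip=[2,2,2],
)

```text
time_s: 7.78
position: [0.6586, -0.2056, 0.0213]
tool_rot: [[0.0, 0.002, 1.0], [-0.0, 1.0, -0.002], [-1.0, -0.0, 0.0]]
force: [-0.6, -0.5, -2.3]
finger_gap: 0.337
```

Request:
servo_tool(
  linear=[
    [0,0,0],
    [0,0,0],
    [0,0,0],
    [0,0,0],
    [-1,0,0],
    [-2,0,0],
    [-3,0,0],
    [-3,0,0],
    [-1,0,0],
    [0,0,0],
  ],
  turn=[
    [0,0,0],
    [0,0,0],
    [0,0,0],
    [0,0,0],
    [0,0,0],
    [0,0,0],
    [0,0,0],
    [0,0,0],
    [0,0,0],
    [0,0,0],
  ],
  grip=[4.5,4.5,4.5,4.5,4.5,4.5,7,7,7,7],
)

```text
time_s: 9.02
position: [0.6587, -0.2056, 0.1219]
tool_rot: [[0.001, 0.002, 1.0], [-0.001, 1.0, -0.002], [-1.0, -0.001, 0.001]]
force: [0.5, -0.5, -0.1]
finger_gap: 0.815
```

```bash
python3 plan.py .546 .2398 .11 108; python3 - <<'E'
from bench import r
import cv2,numpy as np
s=r.snapshot('side')
cv2.imwrite('pics/a7.png',cv2.resize(s['frame'][150:250,280:440],None,fx=4.5,fy=4.5))
E
```

```text
t 9.03 pos [ 0.6587 -0.2056  0.1219] yaw 89.9 gap 6.96 F [ 0.5 -0.5 -0.1] q [-0.47  0.77  1.06 -0.    1.31 -2.04]
turn about tool x total -18.1 tilt [ 0.001  -0.0005]
shift cm if before turn [  1.19  44.52 -11.34] after turn [ 1.19 45.85  3.05]
```

View pics/a7.png

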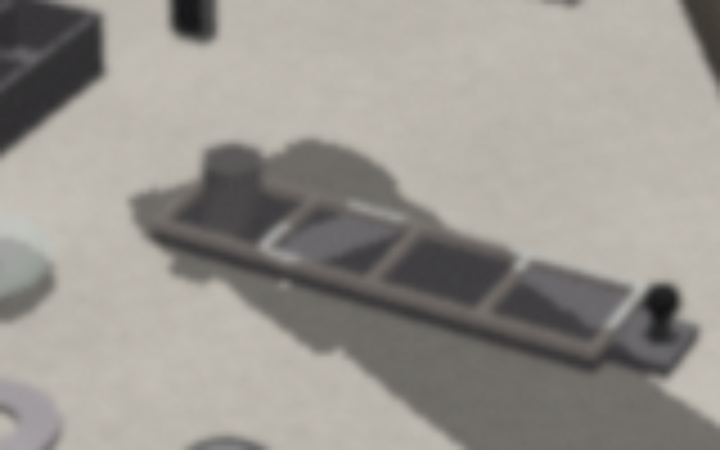

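The hex stands upright in the far compartment at about (232,185) in the crop. Next the puck.

Request:
servo_tool(
  linear=[
    [0,0,0],
    [0,0,0],
    [0,4.6,0.3],
    [0,4.6,0.3],
    [0,4.6,0.3],
    [0,4.6,0.3],
    [0,4.6,0.3],
    [0,4.6,0.3],
    [0,4.6,0.3],
    [0,4.6,0.3],
    [0,4.6,0.3],
    [0,4.5,0.3],
    [1,0,0],
    [0,0,0],
  ],
  turn=[
    [-9,0,0],
    [-9,0,0],
    [0,0,0],
    [0,0,0],
    [0,0,0],
    [0,0,0],
    [0,0,0],
    [0,0,0],
    [0,0,0],
    [0,0,0],
    [0,0,0],
    [0,0,0],
    [0,0,0],
    [0,0,0],
  ],
  grip=[7,7,7,7,7,7,7,7,7,7,7,7,7,7],
)

```text
time_s: 10.82
position: [0.5453, 0.2397, 0.1095]
tool_rot: [[-0.003, -0.307, 0.952], [-0.001, 0.952, 0.307], [-1.0, 0.0, -0.003]]
force: [-0.2, 0.2, -0.3]
finger_gap: 0.818
```

```bash
python3 plan.py .546 .2398 .024 108; python3 - <<'E'
from bench import r
import cv2,numpy as np
s=r.snapshot('side')
cv2.imwrite('pics/a8.png',cv2.resize(s['frame'][220:380,160:370],None,fx=3.5,fy=3.5))
E
```

```text
t 10.82 pos [0.5453 0.2397 0.1095] yaw 107.9 gap 6.99 F [-0.2  0.2 -0.3] q [ 0.22  0.58  1.42 -0.    1.14 -1.67]
turn about tool x total -0.1 tilt [-0.0032 -0.001 ]
shift cm if before turn [ 8.55 -0.01  0.07] after turn [ 8.55 -0.01  0.07]
```

View pics/a8.png

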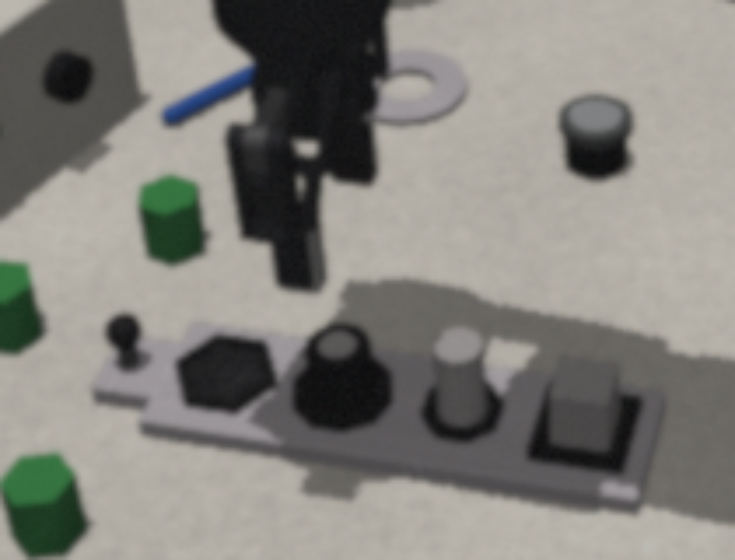

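Request:
servo_tool(
  linear=[
    [2,0,0.1],
    [2,0,0],
    [2,0,0],
    [1.5,0,0],
    [1,0,0],
    [0,0,0],
    [0,0,0],
    [0,0,0],
    [0,0,0],
    [0,0,0],
    [0,0,0],
    [0,0,0],
  ],
  turn=[
    [0,0,0],
    [0,0,0],
    [0,0,0],
    [0,0,0],
    [0,0,0],
    [0,0,0],
    [0,0,0],
    [0,0,0],
    [0,0,0],
    [0,0,0],
    [0,0,0],
    [0,0,0],
  ],
  grip=[7,7,7,7,7,7,2,2,2,2,2,2],
)

```text
time_s: 12.38
position: [0.5475, 0.2409, 0.0273]
tool_rot: [[0.002, -0.308, 0.952], [0.0, 0.952, 0.308], [-1.0, -0.0, 0.002]]
force: [-0.6, -0.4, 6.0]
finger_gap: 0.349
```

Request:
servo_tool(
  linear=[
    [-1,0,0],
    [-2,0,0],
    [-2,0,0],
    [-2,0,0],
    [-2,0,0],
    [0,0,0],
  ],
  turn=[
    [0,0,0],
    [0,0,0],
    [0,0,0],
    [0,0,0],
    [0,0,0],
    [0,0,0],
  ],
  grip=[2,2,2,2,2,2],
)

```text
time_s: 13.12
position: [0.5476, 0.2409, 0.1178]
tool_rot: [[0.003, -0.308, 0.952], [0.001, 0.952, 0.308], [-1.0, -0.0, 0.003]]
force: [-0.2, 0.0, -1.0]
finger_gap: 0.346
```

```bash
python3 plan.py .5985 -.205 .114 90
```

```text
t 13.12 pos [0.5476 0.2409 0.1178] yaw 107.9 gap 2.96 F [-0.2  0.  -1. ] q [ 0.22  0.57  1.41 -0.    1.15 -1.66]
turn about tool x total 17.9 tilt [0.0029 0.0006]
shift cm if before turn [  0.38 -44.    -8.87] after turn [  0.38 -44.59   5.09]
```

Request:
servo_tool(
  linear=[
    [0,0,0],
    [0,0,0],
    [0,-4.45,0.51],
    [0,-4.45,0.51],
    [0,-4.45,0.51],
    [0,-4.45,0.51],
    [0,-4.45,0.51],
    [0,-4.45,0.51],
    [0,-4.45,0.51],
    [0,-4.45,0.51],
    [0,-4.45,0.51],
    [0,-4.45,0.51],
    [0,0,0],
    [0,0,0],
  ],
  turn=[
    [9,0,0],
    [9,0,0],
    [0,0,0],
    [0,0,0],
    [0,0,0],
    [0,0,0],
    [0,0,0],
    [0,0,0],
    [0,0,0],
    [0,0,0],
    [0,0,0],
    [0,0,0],
    [0,0,0],
    [0,0,0],
  ],
  grip=[2,2,2,2,2,2,2,2,2,2,2,2,2,2],
)

```text
time_s: 14.88
position: [0.5968, -0.2037, 0.1154]
tool_rot: [[-0.001, 0.002, 1.0], [0.001, 1.0, -0.002], [-1.0, 0.001, -0.001]]
force: [-0.6, 0.4, -1.0]
finger_gap: 0.345
```

```bash
python3 plan.py .5985 -.205 .0205 90; python3 - <<'E'
from bench import r
import cv2,numpy as np
s=r.snapshot('side')
cv2.imwrite('pics/a9.png',cv2.resize(s['frame'][150:250,280:440],None,fx=4.5,fy=4.5))
E
```

```text
t 14.88 pos [ 0.5968 -0.2037  0.1154] yaw 89.9 gap 2.94 F [-0.6  0.4 -1. ] q [-0.51  0.65  1.3   0.    1.2  -2.08]
turn about tool x total -0.1 tilt [-0.0014  0.0011]
shift cm if before turn [ 9.49 -0.13  0.17] after turn [ 9.49 -0.13  0.17]
```

View pics/a9.png

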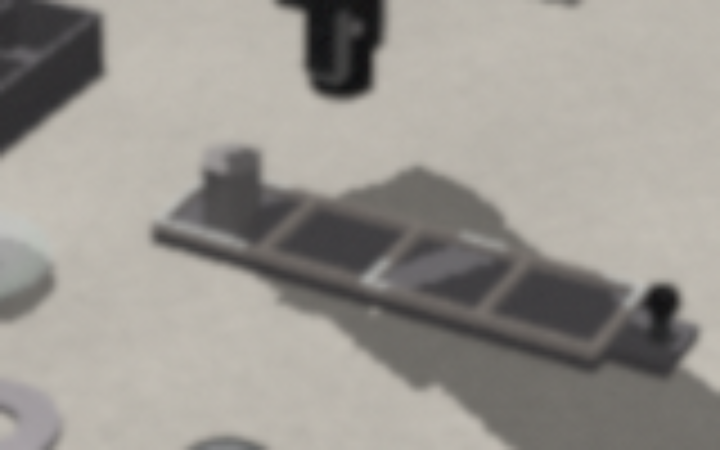

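Request:
servo_tool(
  linear=[
    [2,-0.1,0.2],
    [2,0,0],
    [2,0,0],
    [1.5,0,0],
    [1,0,0],
    [0.5,0,0],
    [0.2,0,0],
    [0.1,0,0],
    [0.1,0,0],
    [0,0,0],
    [0,0,0],
  ],
  turn=[
    [0,0,0],
    [0,0,0],
    [0,0,0],
    [0,0,0],
    [0,0,0],
    [0,0,0],
    [0,0,0],
    [0,0,0],
    [0,0,0],
    [0,0,0],
    [0,0,0],
  ],
  grip=[2,2,2,2,2,2,2,2,2,2,2],
)

```text
time_s: 16.3
position: [0.5993, -0.2054, 0.0224]
tool_rot: [[0.0, 0.002, 1.0], [-0.0, 1.0, -0.002], [-1.0, -0.0, 0.0]]
force: [-0.2, 0.0, -0.5]
finger_gap: 0.349
```

Request:
servo_tool(
  linear=[
    [0.1,0,0],
    [0.1,0,0],
    [0,0,0],
  ],
  turn=[
    [0,0,0],
    [0,0,0],
    [0,0,0],
  ],
  grip=[2,2,2],
)

```text
time_s: 16.68
position: [0.5992, -0.2054, 0.0203]
tool_rot: [[-0.0, 0.002, 1.0], [0.0, 1.0, -0.002], [-1.0, 0.0, -0.0]]
force: [-0.6, 0.3, 0.4]
finger_gap: 0.345
```

Request:
servo_tool(
  linear=[
    [0,0,0],
    [0,0,0],
    [0,0,0],
    [0,0,0],
    [-1,0,0],
    [-2,0,0],
    [-3,0,0],
    [-3,0,0],
    [-1,0,0],
    [0,0,0],
  ],
  turn=[
    [0,0,0],
    [0,0,0],
    [0,0,0],
    [0,0,0],
    [0,0,0],
    [0,0,0],
    [0,0,0],
    [0,0,0],
    [0,0,0],
    [0,0,0],
  ],
  grip=[4.5,4.5,4.5,4.5,4.5,4.5,7,7,7,7],
)

```text
time_s: 17.92
position: [0.5993, -0.2054, 0.1209]
tool_rot: [[0.001, 0.002, 1.0], [-0.001, 1.0, -0.002], [-1.0, -0.001, 0.001]]
force: [0.1, -0.3, -0.7]
finger_gap: 0.82
```

```bash
python3 plan.py .49 .221 .12 108; python3 - <<'E'
from bench import r
import cv2,numpy as np
s=r.snapshot('side')
cv2.imwrite('pics/a10.png',cv2.resize(s['frame'][150:250,280:440],None,fx=4.5,fy=4.5))
E
```

```text
t 17.93 pos [ 0.5993 -0.2054  0.1209] yaw 89.9 gap 7.0 F [ 0.1 -0.3 -0.7] q [-0.51  0.65  1.28 -0.    1.21 -2.08]
turn about tool x total -18.1 tilt [ 0.0009 -0.0006]
shift cm if before turn [  0.09  42.62 -11.  ] after turn [ 0.09 43.93  2.78]
```

View pics/a10.png

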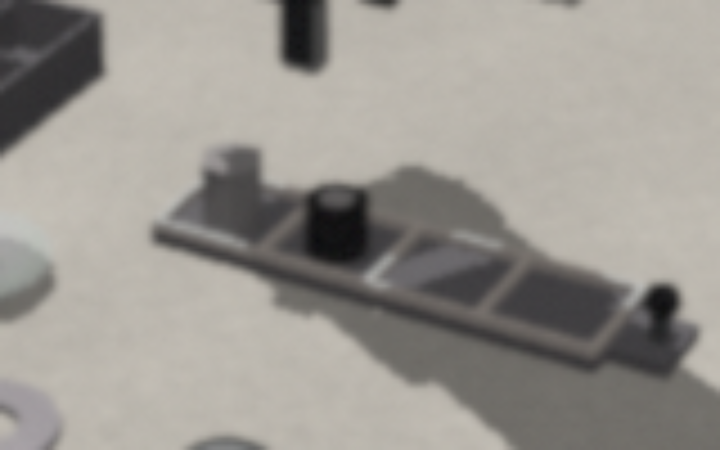

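The puck is upright in the second compartment (336,222). Next the rod.

Request:
servo_tool(
  linear=[
    [0,0,0],
    [0,0,0],
    [0,4.4,0.28],
    [0,4.4,0.28],
    [0,4.4,0.28],
    [0,4.4,0.28],
    [0,4.4,0.28],
    [0,4.4,0.28],
    [0,4.4,0.28],
    [0,4.4,0.28],
    [0,4.4,0.28],
    [0,4.4,0.28],
    [0,0,0],
    [0,0,0],
  ],
  turn=[
    [-9,0,0],
    [-9,0,0],
    [0,0,0],
    [0,0,0],
    [0,0,0],
    [0,0,0],
    [0,0,0],
    [0,0,0],
    [0,0,0],
    [0,0,0],
    [0,0,0],
    [0,0,0],
    [0,0,0],
    [0,0,0],
  ],
  grip=[7,7,7,7,7,7,7,7,7,7,7,7,7,7],
)

```text
time_s: 19.73
position: [0.4903, 0.2215, 0.1195]
tool_rot: [[-0.001, -0.308, 0.952], [-0.001, 0.952, 0.308], [-1.0, -0.0, -0.002]]
force: [-0.1, -0.8, -0.3]
finger_gap: 0.823
```

```bash
python3 plan.py .49 .221 .03 108; python3 - <<'E'
from bench import r
import cv2,numpy as np
s=r.snapshot('side')
cv2.imwrite('pics/a11.png',cv2.resize(s['frame'][220:380,160:370],None,fx=3.5,fy=3.5))
E
```

```text
t 19.73 pos [0.4903 0.2215 0.1195] yaw 107.9 gap 7.03 F [-0.1 -0.8 -0.3] q [ 0.21  0.45  1.6  -0.    1.08 -1.68]
turn about tool x total -0.1 tilt [-0.0015 -0.0005]
shift cm if before turn [ 8.95 -0.03 -0.05] after turn [ 8.95 -0.03 -0.05]
```

View pics/a11.png

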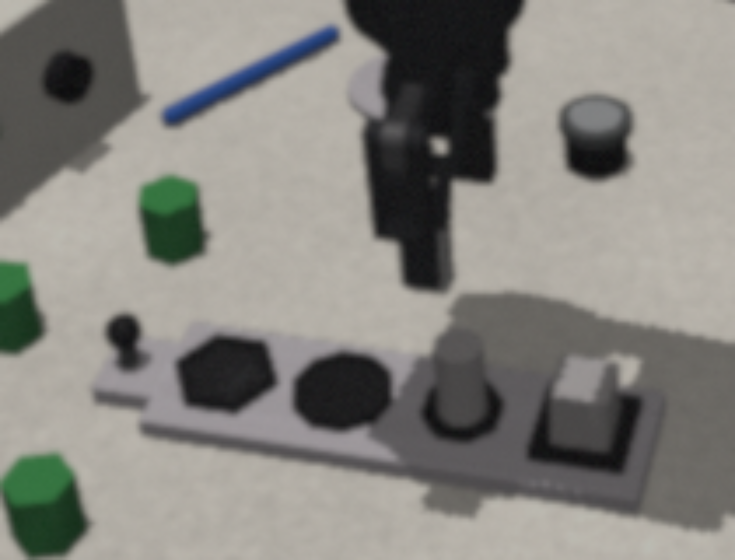

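Request:
servo_tool(
  linear=[
    [2,0,0],
    [2,0,0],
    [2,0,0],
    [1.9,0,0],
    [1,0,0],
    [0,0,0],
    [0,0,0],
    [0,0,0],
    [0,0,0],
    [0,0,0],
    [0,0,0],
    [0,0,0],
    [0,0,0],
  ],
  turn=[
    [0,0,0],
    [0,0,0],
    [0,0,0],
    [0,0,0],
    [0,0,0],
    [0,0,0],
    [0,0,0],
    [0,0,0],
    [0,0,0],
    [0,0,0],
    [0,0,0],
    [0,0,0],
    [0,0,0],
  ],
  grip=[7,7,7,7,7,7,1.5,1.5,1.5,1.5,1.5,1.5,1.5],
)

```text
time_s: 21.4
position: [0.4909, 0.222, 0.032]
tool_rot: [[0.001, -0.308, 0.952], [0.0, 0.952, 0.308], [-1.0, -0.0, 0.001]]
force: [-1.6, -0.7, 5.5]
finger_gap: 0.258
```

Request:
servo_tool(
  linear=[
    [-1,0,0],
    [-2,0,0],
    [-2,0,0],
    [-2,0,0],
    [-2,0,0],
    [0,0,0],
  ],
  turn=[
    [0,0,0],
    [0,0,0],
    [0,0,0],
    [0,0,0],
    [0,0,0],
    [0,0,0],
  ],
  grip=[1.5,1.5,1.5,1.5,1.5,1.5],
)

```text
time_s: 22.15
position: [0.4912, 0.2221, 0.1227]
tool_rot: [[0.003, -0.308, 0.952], [0.001, 0.952, 0.308], [-1.0, -0.0, 0.003]]
force: [-0.6, -0.0, -2.3]
finger_gap: 0.259
```

```bash
python3 plan.py .5385 -.205 .12 90
```

```text
t 22.15 pos [0.4912 0.2221 0.1227] yaw 107.9 gap 2.21 F [-0.6 -0.  -2.3] q [ 0.21  0.45  1.6   0.    1.09 -1.68]
turn about tool x total 17.9 tilt [0.0028 0.0006]
shift cm if before turn [  0.27 -42.1   -8.63] after turn [  0.27 -42.71   4.73]
```

Request:
servo_tool(
  linear=[
    [0,0,0],
    [0,0,0],
    [0,-4.28,0.49],
    [0,-4.28,0.49],
    [0,-4.28,0.49],
    [0,-4.28,0.49],
    [0,-4.28,0.49],
    [0,-4.28,0.49],
    [0,-4.28,0.49],
    [0,-4.28,0.49],
    [0,-4.28,0.49],
    [0,-4.28,0.49],
    [0,0,0],
    [0,0,0],
  ],
  turn=[
    [9,0,0],
    [9,0,0],
    [0,0,0],
    [0,0,0],
    [0,0,0],
    [0,0,0],
    [0,0,0],
    [0,0,0],
    [0,0,0],
    [0,0,0],
    [0,0,0],
    [0,0,0],
    [0,0,0],
    [0,0,0],
  ],
  grip=[1.5,1.5,1.5,1.5,1.5,1.5,1.5,1.5,1.5,1.5,1.5,1.5,1.5,1.5],
)

```text
time_s: 23.9
position: [0.5385, -0.2054, 0.1204]
tool_rot: [[-0.001, 0.002, 1.0], [0.001, 1.0, -0.002], [-1.0, 0.001, -0.001]]
force: [0.3, 0.3, -1.3]
finger_gap: 0.258
```

```bash
python3 plan.py .5385 -.205 .025 90; python3 - <<'E'
from bench import r
import cv2,numpy as np
s=r.snapshot('side')
cv2.imwrite('pics/a12.png',cv2.resize(s['frame'][150:250,280:440],None,fx=4.5,fy=4.5))
E
```

```text
t 23.9 pos [ 0.5385 -0.2054  0.1204] yaw 89.9 gap 2.2 F [ 0.3  0.3 -1.3] q [-0.57  0.53  1.48  0.    1.13 -2.14]
turn about tool x total -0.1 tilt [-0.0014  0.0011]
shift cm if before turn [9.54 0.04 0.  ] after turn [9.54 0.04 0.  ]
```

View pics/a12.png

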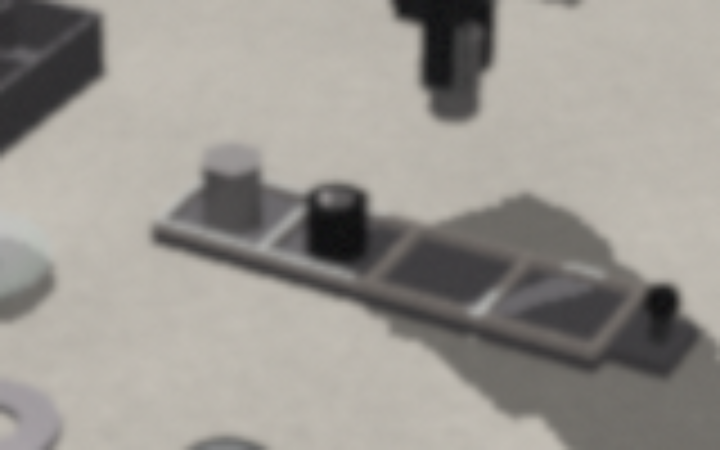

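Request:
servo_tool(
  linear=[
    [2,0,0],
    [2,0,0],
    [2,0,0],
    [1.5,0,0],
    [1,0,0],
    [0.5,0,0],
    [0.2,0,0],
    [0.1,0,0],
    [0.1,0,0],
    [0,0,0],
    [0,0,0],
  ],
  turn=[
    [0,0,0],
    [0,0,0],
    [0,0,0],
    [0,0,0],
    [0,0,0],
    [0,0,0],
    [0,0,0],
    [0,0,0],
    [0,0,0],
    [0,0,0],
    [0,0,0],
  ],
  grip=[1.5,1.5,1.5,1.5,1.5,1.5,1.5,1.5,1.5,1.5,1.5],
)

```text
time_s: 25.32
position: [0.5389, -0.2062, 0.0274]
tool_rot: [[0.0, 0.002, 1.0], [-0.0, 1.0, -0.002], [-1.0, -0.0, 0.0]]
force: [-0.4, -0.0, -1.8]
finger_gap: 0.261
```

Request:
servo_tool(
  linear=[
    [0.1,0,0],
    [0.1,0,0],
    [0,0,0],
  ],
  turn=[
    [0,0,0],
    [0,0,0],
    [0,0,0],
  ],
  grip=[1.5,1.5,1.5],
)

```text
time_s: 25.7
position: [0.5389, -0.2061, 0.0252]
tool_rot: [[-0.0, 0.002, 1.0], [0.0, 1.0, -0.002], [-1.0, 0.0, -0.0]]
force: [-0.1, -0.3, -2.2]
finger_gap: 0.259
```

Request:
servo_tool(
  linear=[
    [0,0,0],
    [0,0,0],
    [0,0,0],
    [0,0,0],
    [-1,0,0],
    [-2,0,0],
    [-3,0,0],
    [-3,0,0],
    [0,0,0],
    [0,0,0],
  ],
  turn=[
    [0,0,0],
    [0,0,0],
    [0,0,0],
    [0,0,0],
    [0,0,0],
    [0,0,0],
    [0,0,0],
    [0,0,0],
    [0,0,0],
    [0,0,0],
  ],
  grip=[4,4,4,4,4,4,7,7,7,7],
)

```text
time_s: 26.95
position: [0.5386, -0.206, 0.115]
tool_rot: [[-0.001, 0.002, 1.0], [0.0, 1.0, -0.002], [-1.0, 0.0, -0.001]]
force: [0.3, 0.9, -0.6]
finger_gap: 0.821
```

```bash
python3 plan.py .433 .2025 .115 108; python3 - <<'E'
from bench import r
import cv2,numpy as np
s=r.snapshot('side')
cv2.imwrite('pics/a13.png',cv2.resize(s['frame'][150:250,280:440],None,fx=4.5,fy=4.5))
E
```

```text
t 26.95 pos [ 0.5386 -0.206   0.115 ] yaw 89.9 gap 7.02 F [ 0.3  0.9 -0.6] q [-0.57  0.54  1.49 -0.    1.12 -2.14]
turn about tool x total -18.1 tilt [-0.0006  0.0004]
shift cm if before turn [ -0.    40.83 -10.63] after turn [-0.   42.11  2.58]
```

View pics/a13.png

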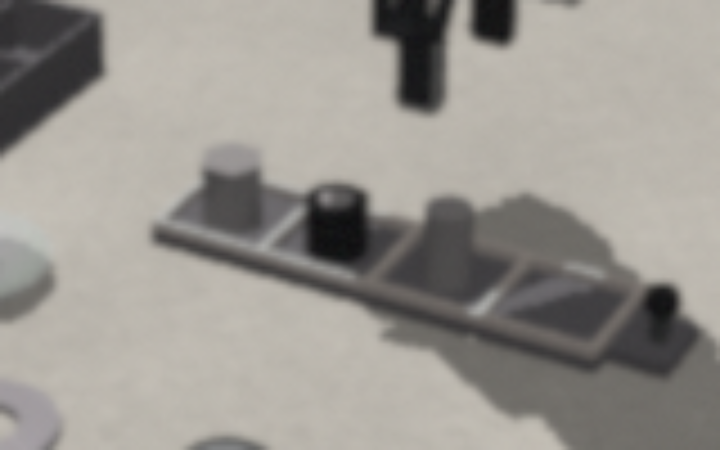

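The rod is upright in the third compartment (450,245). Last is the block; its yaw is about 18°, in line with the drying rack.

Request:
servo_tool(
  linear=[
    [0,0,0],
    [0,0,0],
    [0,4.2,0.26],
    [0,4.2,0.26],
    [0,4.2,0.26],
    [0,4.2,0.26],
    [0,4.2,0.26],
    [0,4.2,0.26],
    [0,4.2,0.26],
    [0,4.2,0.26],
    [0,4.2,0.26],
    [0,4.3,0.26],
    [0,0,0],
    [0,0,0],
  ],
  turn=[
    [-9,0,0],
    [-9,0,0],
    [0,0,0],
    [0,0,0],
    [0,0,0],
    [0,0,0],
    [0,0,0],
    [0,0,0],
    [0,0,0],
    [0,0,0],
    [0,0,0],
    [0,0,0],
    [0,0,0],
    [0,0,0],
  ],
  grip=[7,7,7,7,7,7,7,7,7,7,7,7,7,7],
)

```text
time_s: 28.75
position: [0.434, 0.2021, 0.1148]
tool_rot: [[-0.001, -0.308, 0.952], [-0.0, 0.952, 0.308], [-1.0, -0.0, -0.001]]
force: [0.5, -0.4, -0.4]
finger_gap: 0.817
```

```bash
python3 plan.py .433 .2025 .025 108; python3 - <<'E'
from bench import r
import cv2,numpy as np
s=r.snapshot('side')
cv2.imwrite('pics/a14.png',cv2.resize(s['frame'][220:380,160:370],None,fx=3.5,fy=3.5))
E
```

```text
t 28.75 pos [0.434  0.2021 0.1148] yaw 107.9 gap 6.98 F [ 0.5 -0.4 -0.4] q [ 0.19  0.35  1.79 -0.    1.01 -1.69]
turn about tool x total -0.1 tilt [-0.001  -0.0004]
shift cm if before turn [ 8.98  0.07 -0.09] after turn [ 8.98  0.07 -0.09]
```

View pics/a14.png

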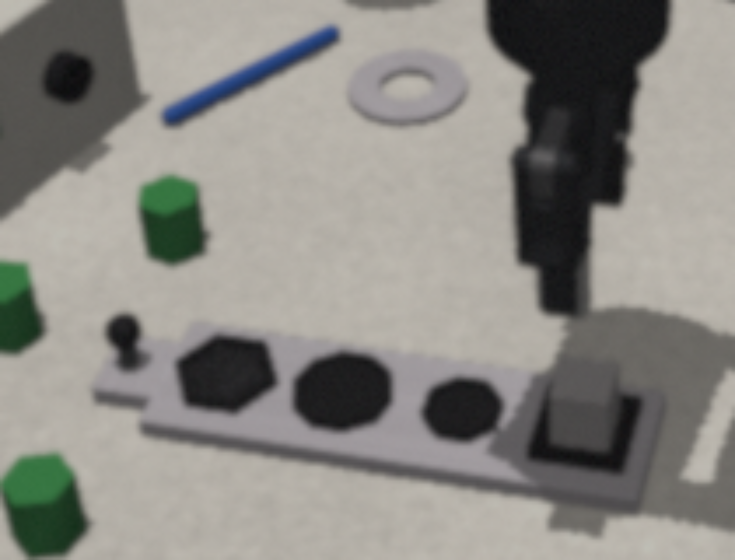

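Request:
servo_tool(
  linear=[
    [2,0,-0.1],
    [2,0,0],
    [2,0,0],
    [1.9,0,0],
    [1,0,0],
    [0,0,0],
    [0,0,0],
    [0,0,0],
    [0,0,0],
    [0,0,0],
    [0,0,0],
    [0,0,0],
    [0,0,0],
  ],
  turn=[
    [0,0,0],
    [0,0,0],
    [0,0,0],
    [0,0,0],
    [0,0,0],
    [0,0,0],
    [0,0,0],
    [0,0,0],
    [0,0,0],
    [0,0,0],
    [0,0,0],
    [0,0,0],
    [0,0,0],
  ],
  grip=[7,7,7,7,7,7,2,2,2,2,2,2,2],
)

```text
time_s: 30.42
position: [0.4337, 0.2022, 0.027]
tool_rot: [[0.001, -0.308, 0.952], [0.0, 0.952, 0.308], [-1.0, -0.0, 0.001]]
force: [-0.6, -0.6, 6.3]
finger_gap: 0.312
```

Request:
servo_tool(
  linear=[
    [-1,0,0],
    [-2,0,0],
    [-2,0,0],
    [-2,0,0],
    [-2,0,0],
    [0,0,0],
  ],
  turn=[
    [0,0,0],
    [0,0,0],
    [0,0,0],
    [0,0,0],
    [0,0,0],
    [0,0,0],
  ],
  grip=[2,2,2,2,2,2],
)

```text
time_s: 31.18
position: [0.4338, 0.2023, 0.1176]
tool_rot: [[0.003, -0.308, 0.952], [0.001, 0.952, 0.308], [-1.0, -0.0, 0.003]]
force: [0.6, -0.5, -2.2]
finger_gap: 0.31
```

```bash
python3 plan.py .4785 -.205 .115 90
```

```text
t 31.18 pos [0.4338 0.2023 0.1176] yaw 107.9 gap 2.65 F [ 0.6 -0.5 -2.2] q [ 0.19  0.34  1.79  0.    1.01 -1.69]
turn about tool x total 17.9 tilt [0.0028 0.0006]
shift cm if before turn [  0.26 -40.13  -8.27] after turn [  0.26 -40.73   4.47]
```

Request:
servo_tool(
  linear=[
    [0,0,0],
    [0,0,0],
    [0,-4.08,0.47],
    [0,-4.08,0.47],
    [0,-4.08,0.47],
    [0,-4.08,0.47],
    [0,-4.08,0.47],
    [0,-4.08,0.47],
    [0,-4.08,0.47],
    [0,-4.08,0.47],
    [0,-4.08,0.47],
    [0,-4.08,0.47],
    [0,0,0],
    [0,0,0],
  ],
  turn=[
    [9,0,0],
    [9,0,0],
    [0,0,0],
    [0,0,0],
    [0,0,0],
    [0,0,0],
    [0,0,0],
    [0,0,0],
    [0,0,0],
    [0,0,0],
    [0,0,0],
    [0,0,0],
    [0,0,0],
    [0,0,0],
  ],
  grip=[2,2,2,2,2,2,2,2,2,2,2,2,2,2],
)

```text
time_s: 32.92
position: [0.4791, -0.2051, 0.1155]
tool_rot: [[-0.001, 0.002, 1.0], [0.001, 1.0, -0.002], [-1.0, 0.001, -0.001]]
force: [0.1, -0.1, -2.1]
finger_gap: 0.306
```

```bash
python3 plan.py .4785 -.205 .0202 90; python3 - <<'E'
from bench import r
import cv2,numpy as np
s=r.snapshot('side')
cv2.imwrite('pics/a15.png',cv2.resize(s['frame'][150:250,300:460],None,fx=4.5,fy=4.5))
E
```

```text
t 32.92 pos [ 0.4791 -0.2051  0.1155] yaw 89.9 gap 2.62 F [ 0.1 -0.1 -2.1] q [-0.63  0.43  1.66  0.    1.06 -2.2 ]
turn about tool x total -0.1 tilt [-0.0014  0.0012]
shift cm if before turn [ 9.53  0.01 -0.06] after turn [ 9.53  0.01 -0.06]
```

View pics/a15.png

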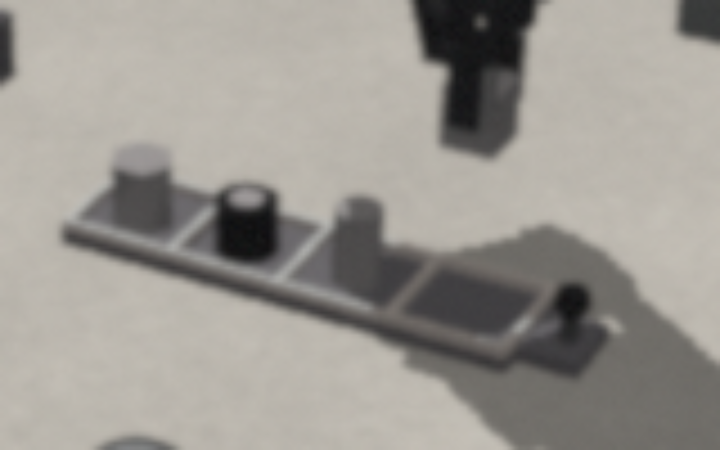

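Request:
servo_tool(
  linear=[
    [2,0,0],
    [2,0,0],
    [2,0,0],
    [1.5,0,0],
    [1,0,0],
    [0.5,0,0],
    [0.2,0,0],
    [0.1,0,0],
    [0.1,0,0],
    [0.1,0,0],
    [0,0,0],
    [0,0,0],
  ],
  turn=[
    [0,0,0],
    [0,0,0],
    [0,0,0],
    [0,0,0],
    [0,0,0],
    [0,0,0],
    [0,0,0],
    [0,0,0],
    [0,0,0],
    [0,0,0],
    [0,0,0],
    [0,0,0],
  ],
  grip=[2,2,2,2,2,2,2,2,2,2,2,2],
)

```text
time_s: 34.48
position: [0.4796, -0.2059, 0.0213]
tool_rot: [[0.0, 0.002, 1.0], [-0.0, 1.0, -0.002], [-1.0, -0.0, 0.0]]
force: [1.3, 0.8, -1.5]
finger_gap: 0.311
```

Request:
servo_tool(
  linear=[
    [0.1,0,0],
    [0,0,0],
    [0,0,0],
  ],
  turn=[
    [0,0,0],
    [0,0,0],
    [0,0,0],
  ],
  grip=[2,2,2],
)

```text
time_s: 34.85
position: [0.4796, -0.2059, 0.0203]
tool_rot: [[-0.0, 0.002, 1.0], [-0.0, 1.0, -0.002], [-1.0, -0.0, -0.0]]
force: [0.3, 0.0, -2.1]
finger_gap: 0.31
```

Request:
servo_tool(
  linear=[
    [0,0,0],
    [0,0,0],
    [0,0,0],
    [0,0,0],
    [-1,0,0],
    [-2,0,0],
    [-3,0,0],
    [-4,0,0],
    [-4,0,0],
    [0,4,0],
    [0,4,0],
    [0,5,0],
    [0,5,0],
    [0,5,0],
    [0,5,0],
    [0,5,0],
    [0,4,0],
    [0,0,0],
    [0,0,0],
  ],
  turn=[
    [0,0,0],
    [0,0,0],
    [0,0,0],
    [0,0,0],
    [0,0,0],
    [0,0,0],
    [0,0,0],
    [0,0,0],
    [0,0,0],
    [0,0,0],
    [0,0,0],
    [0,0,0],
    [0,0,0],
    [0,0,0],
    [0,0,0],
    [0,0,0],
    [0,0,0],
    [0,0,0],
    [0,0,0],
  ],
  grip=[4.3,4.3,4.3,4.3,4.3,4.3,7,7,7,7,7,7,7,7,7,7,7,7,7],
)

```text
time_s: 37.22
position: [0.4802, 0.1636, 0.1606]
tool_rot: [[0.0, 0.002, 1.0], [-0.0, 1.0, -0.002], [-1.0, -0.0, 0.0]]
force: [-0.3, -0.8, 0.5]
finger_gap: 0.821
```

```bash
python3 - <<'E'
from bench import r
from h import *
t=r.snapshot('top');s=r.snapshot('side')
a=cv2.resize(t['frame'][180:320,380:460],(300,525),interpolation=cv2.INTER_CUBIC);b=cv2.resize(s['frame'][150:255,300:400+0],(500,525),interpolation=cv2.INTER_CUBIC)
cv2.imwrite('pics/a16.png',np.hstack([a,b]));cv2.imwrite('pics/a17.png',np.hstack([cv2.resize(t['frame'],(400,300)),cv2.resize(s['frame'],(400,300))]))
P=cloud(t)
for n,x,h in(('hex',.6585,44),('puck',.5985,38),('rod',.5385,50),('block',.4785,40)):
    m=(np.hypot(P[...,0]-x,P[...,1]+.205)<.026)&(P[...,2]>h/1000-.008);q=P[m];print(n,h,q.mean(0).round(4),np.percentile(q[:,2],[25,50,75]).round(4))
print(r.sense()['time_s'],r.sense()['position'])
E
```

```text
hex 44 [ 0.6598 -0.2031  0.0432] [0.0421 0.0431 0.0446]
puck 38 [ 0.5999 -0.2028  0.0377] [0.0364 0.0379 0.0389]
rod 50 [ 0.5389 -0.2036  0.0492] [0.0481 0.0493 0.0506]
block 40 [ 0.481  -0.2039  0.0396] [0.0384 0.0396 0.0408]
37.325 [0.48031427 0.16311324 0.16052546]
```

View pics/a16.png

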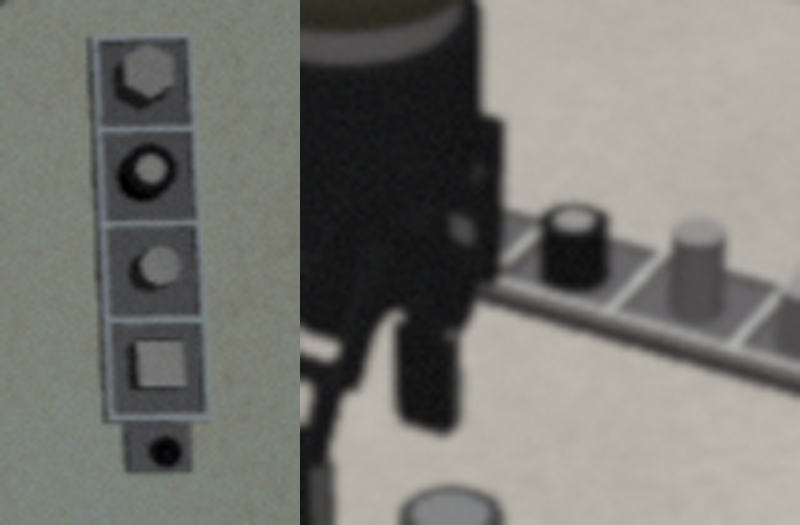

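View pics/a17.png

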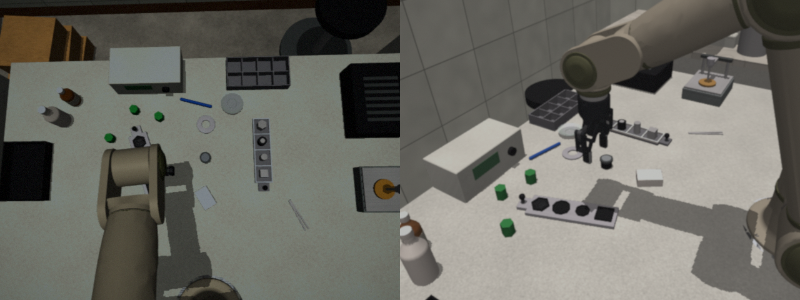

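The top view shows all four specimens in their compartments: hex, puck, rod, block, ending with the block beside the post. Top heights match the expected values, and the robot is clear of everything. Handing in.

```bash
python3 -c "
from bench import r
print(r.finish_job())"
```

```text
the job is handed in; nothing more can be done
None
```

All four specimens are now in the viewing rack in reverse order, and I handed the job in at about 37 s. From the compartment farthest from the post to the one nearest, they stand: hex, puck, rod, block.

- **Last checks:** The final top picture shows each specimen upright and clear of the walls in its own compartment. The median top heights were 43.1, 37.9, 49.3 and 39.6 mm, against 44, 38, 50 and 40 mm expected when standing on the floor. The gripper was open and well clear. In the pictures the drying-rack seats were empty and the green look-alikes were where they started.
- **Disagreement:** The two cameras differed by about 2–5 mm in position, so I averaged them. The compartments left enough room for this not to matter.
- **Not fully checked:** In the last side picture the gripper hid the hex, and the close-up cut off the block. I judged those two from the top view and its depth readings, plus earlier side views for the hex.

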